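# Seat the filter and lock the lid of a bench air-filter unit

### The arm

A 6-joint arm with a two-finger parallel gripper is mounted at the origin on a cart in front of the work surface, level with it; the furniture and walls round the work are solid. World frame = base frame: x ahead of the robot, y to its left, z up, the work surface at z = 0. Lengths are in m, angles in rad, forces in N, time in s.
With the tool pointing down it reaches from about 0.325 to 1 m from the base axis. Payload 5.1 kg.
Tool frame: the origin (TCP) lies midway between the tips of the shut fingers; the grasp point (between the pads) lies 19 mm behind it (ctrl.pinch_z is the distance from the TCP to the grasp point, in m); y points along the fingers, x is the direction in which the jaws open and shut, and the axes are right-handed (so a half turn about y gives the same grasp; the last joint's range is limited). The gripper opens to 85 mm and grips with 20 to 120 N. Pads are 22 mm wide; open, the fingers measure 114 mm over their backs; the gripper's body (76 mm by 85 mm) begins 54 mm behind the grasp point. The pads swing forward as they close: fully open they stand 13 mm farther back than shut.
Start: joints at [-1.27, 0.124, 1.65, -0, 1.367, -0.083], TCP at [0.243, -0.603, 0.231] pointing down, gripper open.
Joint ranges: [-2.61, 2.61], [-1.02, 2.33], [0.03, 2.71], [-1.35, 4.49], [0.32, 2.68], [-2.91, 2.91]. Speed limits (rad/s): [2.57, 2.57, 3.14, 3.14, 3.14, 3.14].

### API

Orientations are given as a unit quaternion [x, y, z, w].
In Python, from cell import ctrl, optics gives the robot as it stands.
- The arm moves only by the tool apply_moves, never from a script. Its arguments are lists of equal length, an entry for each row: "angular": the turn, a rotation vector about the tool's x, y, z in rad, a list of three; "slide": the shift along the tool's x, y, z in m, a list of three; "jaw": the gripper's target within -1 to 1 (fully open at 1, half-way at 0, shut at -1). A call has 1 to 20 rows; each row is the pose to reach, as a shift and turn from the pose commanded when the call began, along the tool's axes at that moment; what a row does not reach only later rows make up. A row lasts 1/12 s, in which the tool goes at most 41.7 mm and 7.16 degrees, less where a joint would pass 70% of its speed; a pose out of reach is approached as far as the arm can. A call with a gripper value outside its range is refused whole. The fingers move at their own pace and stop on an object; "newtons" is the grip in N (left out, the last holds). Time passes only in rows, so rows that repeat a pose let the fingers close. It gives the time, the measured TCP pose, the force and the opening at its end, in the units of the state.
- ctrl.get_obs(): the state, without advancing time (a new reading comes with each control period).
- optics.grab_frame(name): name is "scene" or "top"; returns (picture, depth): 480x640x3 uint8, blue, green, red; 480x640 float32, m along the optical axis (not along the pixel's ray), 0 where there is no reading.
- optics.camera_info(name): a dict with "fx", "fy", "cx", "cy" (pixels), "world_to_cam" (4x4, takes a point from world to camera coordinates). Camera axes: x right, y up, looking along -z (the intrinsics and any distortion apply to the point x, -y, -z); pixel columns grow to the right and rows downward; lengths in m; the calibration is good to about 2 mm. A picture is of the moment at which its call begins. camera_info takes no time and is no camera call.
- ctrl.sign_off(): hands the job in, once; it reports no verdict.
The state is a dict: "t": time; "joint_pos": joint angles; "qd": joint speeds; "effort": joint torques, N m; "ee_pos": TCP position; "eef_rot": TCP orientation; "ft_force": force on the tool from outside, world axes, zero at the start; "moment": the same for the moment, N m; "grip_width": finger opening in m.
Only numpy, scipy, OpenCV 4.12 (cv2) and the standard library are available. Lean on these libraries where they do the work, as an engineer would, in place of code of your own. Each camera call takes 0.05 s, during which the arm holds its last target.

### The job

The filter in the bench-top air-filter unit has just been changed. With the fingertips, gently slide the cartridge along its bay, away from the front, until it is fully home against the back wall; then swing the lid shut, set a fingertip in the slot of its round fastener, press the lid down and turn the fastener clockwise a quarter turn to its stop, so that the lid stays locked down when you let go. Do not grip or lift the cartridge, and leave the bottles and the beaker beside the unit where they stand.

Things in the scene. Friction and masses are not known exactly. Their poses are not given: they have to be found in the camera images.
- unit: white box-shaped bench air-filter unit, fixed, 220 (x) x 176 (y) x 105 mm (z) to the rim of its walls, 114 mm to the top of the shut lid. Origin under its centre; its x axis points from the front (rocker switch, nearest the robot) to the back (hinge), y to its left, z up
- bay (a point): middle of the floor of the open bay under the lid, axes as the unit's; at x = -6, y = 0, z = 60 mm in the unit. The bay is 182 (x) x 140 mm (y) and 45 mm deep below the walls' rim (unit: x -97 to +85 mm, rim z = 105 mm)
- keeper (a point): underside of a steel keeper lip on the middle of the bay's front wall: in the unit x -97 to -81, y -24 to +12, z 97 to 105 mm. Keep the fingers clear of it in the bay. The fastener's tongue passes under it from the right as the fastener turns, from about 0.8 rad on, if the lid is pressed to within about 0.02 rad of shut
- pin (a point): top of one of two spring pins in the front wall (unit: x = -103, y = +-70 mm), standing 8 mm above the rim. They lift a shut but unlocked lid by a few mm; about 12 N downwards at the fastener presses them right in, 6 N far enough for the fastener's tongue to enter under the keeper
- filter_front (a point): middle of the upper edge of the filter cartridge's front face (towards the unit's front), at z = 96 mm in the unit. Fully home it lies at x = 0 in the unit; it starts 18 to 30 mm in front of that, leaving a gap of 65 to 80 mm to the bay's front wall in which a fingertip can push. A rib under the lid drops just in front of a cartridge that is home and strikes one that is not
- filter: the filter cartridge, loose in the bay between its side walls: white frame with paper pleats, 85 (x) x 134 (y) x 36 mm high, about 0.15 kg, axes along the unit's; origin under its centre. Fully home the origin is at x = +42.5, z = 60 mm in the unit
- lid (a joint): angle of the grey lid (rad): 0 fully shut, 1.57 upright, at most 1.8; it starts about upright (1.48 to 1.68). The hinge runs along the unit's y at the back and is stiff: the lid stays where it is left (0.2 N m). Shut but unlocked, the pins hold it at about 0.035; pressed fully down it reads 0; locked it rests at about 0.01
- lid_hinge_axis (a point): middle of the lid's hinge axis, at x = +95, z = 111 mm in the unit. The lid is 172 mm wide (y), 6 mm thick (half above, half below the axis) and reaches 207 mm from the axis
- lid_edge (a point): middle of the lid's free edge, on its outer face (the top when shut), 207 mm from the hinge axis
- fastener (a joint): angle of the quarter-turn fastener (rad), growing clockwise seen from above the shut lid: 0 to 0.2 at the start, unlocked; 1.571 at its stop, locked. At 0 the slot lies along the unit's y, at 1.571 along the unit's x. Turning takes about 0.1 N m, somewhat more while its tongue draws under the keeper; it stays where it is left
- fastener_slot (a point): centre of the fastener at the level of its top, 3 mm above the lid; 145 mm from the hinge axis, mid-width (lid shut: x = -50, y = 0, z = 117 mm in the unit). A black disc, 86 mm across, with one straight slot over its middle: 32 mm wide, 78 mm long with rounded ends, 14 mm deep, flat steel floor. A white dot on its rim comes to the dark dot at the lid's front edge when locked
- reagent_amber: small brown bottle with a black cap, 52 mm across, 102 mm high, beside the unit; origin under its centre. Leave it alone
- reagent_white: small white bottle with a red cap, 42 mm across, 78 mm high, beside the unit; origin under its centre. Leave it alone
- beaker: glass beaker, 54 mm across, 68 mm high, beside the unit; origin under its centre. Leave it alone

How it is judged:
On the way, in this order (a step that is already met when the one before it is completed fails the run):
1. the cartridge is pushed home (within 8 mm of the back wall) while the lid is still open (x of filter in the frame of unit above 0.0345 m and value of joint lid above 0.5 rad), for 0.1 s.
2. the lid is swung down (below 0.12 rad) with its fastener still unlocked (value of joint lid below 0.12 rad and value of joint fastener below 0.8 rad), for 0.1 s.
3. the fastener is turned to its stop with the lid held down (value of joint fastener above 1.4 rad and value of joint lid below 0.015 rad), for 0.2 s.
At the end, for the whole second after the job is handed in: The fastener stands at its locked stop (joint above 1.4 rad), the lid stays down by itself (below 0.015 rad; the spring pins hold an unlocked lid above that), and the cartridge lies flat in its bay within 6 mm of the back wall (all of step 3 and x of filter in the frame of unit above 0.0365 m and z of filter in the frame of unit below 0.066 m and linear speed of filter below 0.02 m/s); the robot touches nothing.
It fails at once if the cartridge is lifted (more than 12 mm off the bay floor) (z of filter in the frame of unit above 0.072 m).
It fails at once if the cartridge is pushed hard or pinched (over 35 N from the fingers) (contact force between the fingers and filter above 35 N).
It fails at once if a bottle or the beaker is moved or lifted (over 20 mm) (distance of any of reagent_amber, reagent_white, beaker from where it was at the start of the episode above 0.02 m).
It also fails if it takes over 72 s, if anything falls off the work surface, if the arm or the gripper's body presses on something with over 40 N, if the wrist force passes 120 N, or if a joint passes its speed limit or range.

## Working session

There is one attempt and no reset: what is moved stays moved. The work goes in short steps, Python scripts to look and compute and a tool call to move; the robot and the scene stay as the last step left them, time stands still between calls to the robot, and variables do not carry over. Pictures are saved under pics/ and viewed, and the job is handed in when it is done.

Besides the shell and the picture viewer there is one more tool, called as name(argument=value, ...) on one line, values as JSON. apply_moves: Moves the arm, as the interface text tells. Its arguments: {"type":"object","properties":{"angular":{"type":"array","items":{"type":"array","items":{"type":"number"}}},"slide":{"type":"array","items":{"type":"array","items":{"type":"number"}}},"jaw":{"type":"array","items":{"type":"number"}},"newtons":{"type":"number"}},"required":["angular","slide","jaw"]}

```bash
mkdir -p pics; ls
python3 - <<'E'
from cell import ctrl, optics
import cv2,numpy as np
o=ctrl.get_obs(); print({k:np.round(v,4) for k,v in o.items()}, ctrl.pinch_z)
for n in ["scene","top"]:
    p,d=optics.grab_frame(n); cv2.imwrite(f"pics/{n}0.png",p); np.save(f"{n}0.npy",d)
    print(n,optics.camera_info(n))
E
```

```text
pics
{'t': np.float64(0.0), 'joint_pos': array([-1.2696,  0.1245,  1.6517, -0.    ,  1.3675, -0.0826]), 'qd': array([ 0.0014,  0.0022, -0.0004, -0.0014, -0.0004,  0.002 ]), 'effort': array([ 2.20000e-03, -4.23600e+01, -3.65454e+01,  2.00000e-04,
        6.90000e-03,  0.00000e+00]), 'ee_pos': array([ 0.2432, -0.6021,  0.23  ]), 'eef_rot': array([-0.5857,  0.396 , -0.3949,  0.5867]), 'ft_force': array([ 0.0751,  0.0734, -0.0176]), 'moment': array([ 0.004 , -0.0257,  0.0608]), 'grip_width': np.float64(0.085)} 0.0187
scene {'fx': 446.1725732914132, 'fy': 446.1725732914132, 'cx': 312.0407715654823, 'cy': 233.536650105168, 'world_to_cam': array([[-0.93359253,  0.35832512,  0.00284377,  0.56636022],
       [-0.29689366, -0.77793188,  0.55378348, -0.11988405],
       [ 0.20064679,  0.51616382,  0.83265586, -0.85400278],
       [ 0.        ,  0.        ,  0.        ,  1.        ]])}
top {'fx': 584.3723058895303, 'fy': 584.3723058895303, 'cx': 331.44151657973214, 'cy': 239.89220016646647, 'world_to_cam': array([[ 0.02276445, -0.99972252,  0.00605505, -0.30738553],
       [ 0.98092533,  0.02350512,  0.19295854, -0.51885877],
       [-0.19304732,  0.00154696,  0.98118823, -0.9380081 ],
       [ 0.        ,  0.        ,  0.        ,  1.        ]])}
```

View pics/scene0.png

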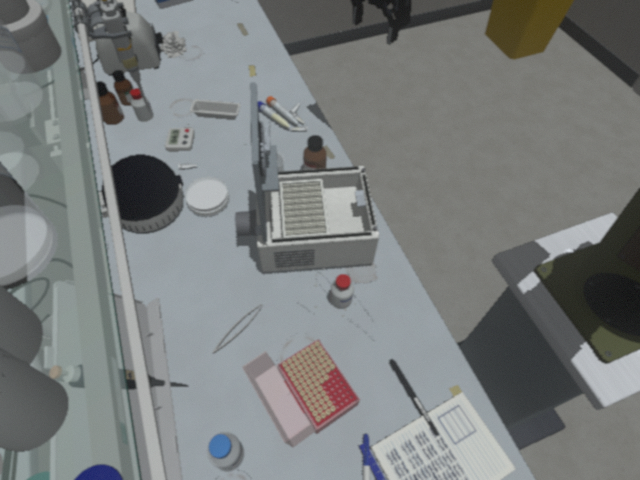

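View pics/top0.png

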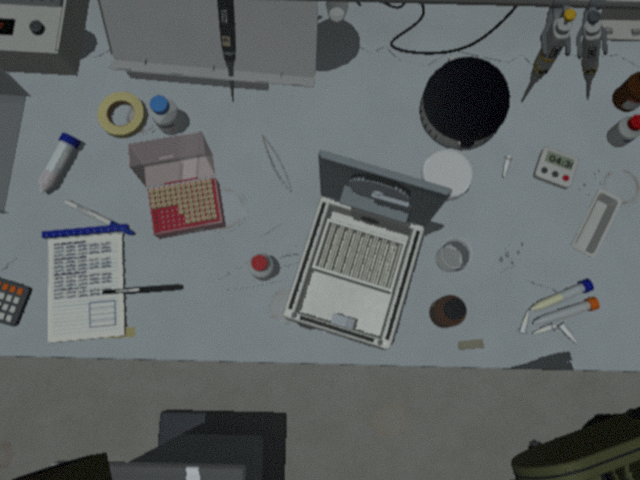

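```bash
cat > h.py <<'E'
import numpy as np,cv2
from cell import ctrl, optics
def cam(n):
    i=optics.camera_info(n); T=np.array(i["world_to_cam"]); return i,np.linalg.inv(T)
def ray(n,u,v,z):
    i,W=cam(n); d=np.array([(u-i["cx"])/i["fx"],-(v-i["cy"])/i["fy"],-1.])
    dw=W[:3,:3]@d; o=W[:3,3]; return o+dw*(z-o[2])/dw[2]
def cloud(n,d):
    i,W=cam(n); v,u=np.mgrid[0:480,0:640]
    P=np.stack([(u-i["cx"])/i["fx"]*d,-(v-i["cy"])/i["fy"]*d,-d],-1)
    return P@W[:3,:3].T+W[:3,3]
def proj(n,p):
    i=optics.camera_info(n); c=np.array(i["world_to_cam"])@np.r_[p,1]
    return np.array([i["cx"]+i["fx"]*c[0]/-c[2], i["cy"]-i["fy"]*c[1]/-c[2]])
E
python3 - <<'E'
from h import *
p=cv2.imread("pics/top0.png"); d=np.load("top00.npy") if 0 else np.load("top0.npy")
c=p[140:360,240:480]; cv2.imwrite("pics/c0.png",cv2.resize(c,None,fx=3,fy=2.7 if 0 else 2.7,interpolation=cv2.INTER_CUBIC))
C=cloud("top",d)
# rim points
z=C[...,2]; roi=np.zeros(z.shape,bool); roi[190:352,280:430]=1
m=roi&(abs(z-.105)<.004)&(d>0)
ys,xs=np.nonzero(m); print(m.sum())
print("table z",np.median(z[300:330,180:240]))
pts=C[m][:,:2]
r=cv2.minAreaRect((pts*1000).astype(np.float32)); print(r, cv2.boxPoints(r))
vis=p.copy(); vis[m]=(0,0,255); cv2.imwrite("pics/m0.png",cv2.resize(vis[140:360,240:480],None,fx=3,fy=2.7))
E
```

```text
3627
table z 0.00029205797204101547
((467.92266845703125, -332.23907470703125), (175.97779846191406, 204.8434600830078), 74.11659240722656) [[ 345.33047 -388.83777]
 [ 542.35315 -444.89948]
 [ 590.5149  -275.64038]
 [ 393.4922  -219.57867]]
```

View pics/c0.png

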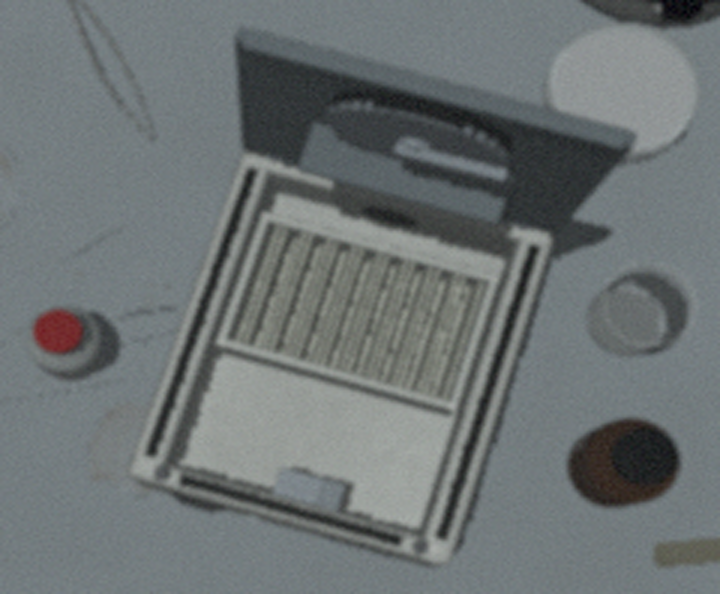

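View pics/m0.png

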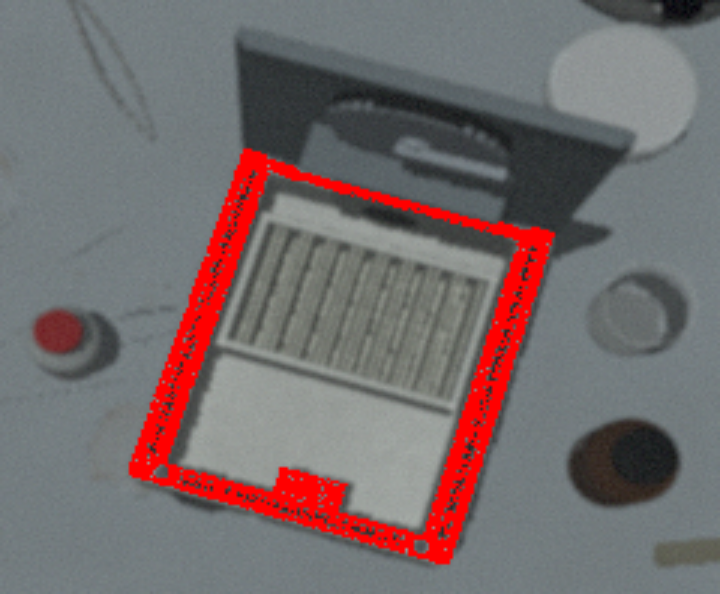

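Run:
```python
from h import *
from scipy.spatial.transform import Rotation as R
d=np.load("top0.npy"); C=cloud("top",d)
ex=np.array([197.02,-56.06]);ex/=np.linalg.norm(ex);ey=np.array([-ex[1],ex[0]])
O=np.array([.3694,-.3042])+.110*ex
print("O",O,"yaw",np.arctan2(ex[1],ex[0]))
np.savez("unit.npz",O=O,ex=ex,ey=ey)
rel=C[...,:2]-O; U=np.stack([rel@ex,rel@ey,C[...,2]],-1)
roi=d>0
m=roi&(abs(U[...,2]-.096)<.004)&(abs(U[...,1])<.066)&(abs(U[...,0])<.08)
f=U[m]; print("filter top x",np.percentile(f[:,0],[0,1,5,95,99]),np.percentile(f[:,1],[1,99]),m.sum())
for yb in (-.05,-.025,0,.025,.05):
    s=f[abs(f[:,1]-yb)<.012]; print(yb,np.percentile(s[:,0],[1,3]))
k=roi&(abs(U[...,2]-.105)<.004)&(U[...,0]<-.083)&(U[...,0]>-.095)&(abs(U[...,1])<.05)
print("keeper y",np.percentile(U[k][:,1],[2,98]))
m=roi&(U[...,2]>.15)&(abs(U[...,1])<.1)&(U[...,0]>.0)&(U[...,0]<.2)
L=U[m]; print("lid",m.sum(),L.min(0),L.max(0))
for z in (.16,.2,.25,.3): 
    s=L[abs(L[:,2]-z)<.006]; print(z,np.median(s,0))
t=L[L[:,2]>.310]; print("topedge",np.percentile(t[:,0],[2,98]),np.percentile(t[:,1],[2,98]),np.percentile(t[:,2],[2,98]))
r=R.from_quat(ctrl.get_obs()["eef_rot"]).as_matrix(); print(r.round(3))
```

```text
O [ 0.4752004  -0.33430441] yaw -0.2772133297515004
filter top x [-0.02207598 -0.02169954 -0.02062281  0.06142914  0.06280031] [-0.06556051  0.06544505] 1546
-0.05 [-0.02169075 -0.02135508]
-0.025 [-0.0218495  -0.02120385]
0 [-0.02161362 -0.02120325]
0.025 [-0.02155213 -0.02126486]
0.05 [-0.02167869 -0.02108272]
keeper y [-0.02282997  0.01118506]
lid 5459 [ 0.0623696 -0.0873418  0.1501359] [0.0971354  0.08718987 0.32211863]
0.16 [ 0.09139339 -0.05651053  0.16039931]
0.2 [ 0.09089452 -0.05291655  0.20095372]
0.25 [0.08978082 0.00932454 0.25128031]
0.3 [ 0.08911982 -0.00073534  0.29841221]
topedge [0.0855793  0.09526668] [-0.08341999  0.08281919] [0.315656   0.32098871]
[[ 0.374 -0.001  0.927]
 [-0.927  0.002  0.374]
 [-0.002 -1.     0.   ]]
```

apply_moves(angular=[[0,0.11,0],[0,0.22,0],[0,0.33,0],[0,0.44,0],[0,0.55,0],[0,0.661,0],[0,0.661,0],[0,0.661,0],[0,0.661,0],[0,0.661,0],[0,0.661,0],[0,0.661,0],[0,0.661,0],[0,0.661,0]], slide=[[-0.02,0,0.027],[-0.04,0,0.054],[-0.06,0,0.082],[-0.08,0,0.109],[-0.1,0,0.136],[-0.12,0,0.163],[-0.14,0,0.19],[-0.16,0,0.218],[-0.18,0,0.245],[-0.196,0,0.272],[-0.196,0,0.272],[-0.196,0,0.272],[-0.196,0,0.272],[-0.196,0,0.272]], jaw=[-1,-1,-1,-1,-1,-1,-1,-1,-1,-1,-1,-1,-1,-1], newtons=30)

```text
t: 1.27
ee_pos: [0.4216, -0.3198, 0.231]
eef_rot: [-0.426, 0.565, -0.564, 0.426]
ft_force: [-0.8, 0.0, 0.9]
grip_width: 0.0003
```

```bash
cat > st.py <<'E'
from h import *
from scipy.spatial.transform import Rotation as R
q=np.load("unit.npz"); O,ex,ey=q["O"],q["ex"],q["ey"]
o=ctrl.get_obs(); r=R.from_quat(o["eef_rot"]).as_matrix(); p=np.array(o["ee_pos"])
rel=p[:2]-O; 
print("t",round(float(o["t"]),2),"unit pos",np.round([rel@ex,rel@ey,p[2]],4),"tool in unit deg x:",np.round(np.degrees(np.arctan2(r[:2,0]@ey,r[:2,0]@ex)),2),"y axis",r[:,1].round(3))
f=o["ft_force"]; print("F unit",np.round([f[:2]@ex,f[:2]@ey,f[2]],2),"M",np.round(o["moment"],2),"w",round(float(o["grip_width"]),4),"q",np.round(o["joint_pos"],3))
E
python3 st.py
```

```text
t 1.27 unit pos [-0.0555 -0.0007  0.231 ] tool in unit deg x: -90.06 y axis [-0.001  0.    -1.   ]
F unit [-0.73 -0.18  0.85] M [-0.04 -0.02  0.02] w 0.0003 q [-0.75  -0.145  1.918 -0.     1.37   1.099]
```

apply_moves(angular=[[0,0,0],[0,0,0],[0,0,0],[0,0,0],[0,0,0],[0,0,0],[0,0,0],[0,0,0],[0,0,0]], slide=[[0,0.03,0],[0,0.06,0],[0,0.09,0],[0,0.11,0],[0,0.13,0],[0,0.145,0],[0,0.155,0],[0,0.157,0],[0,0.157,0]], jaw=[-1,-1,-1,-1,-1,-1,-1,-1,-1])

```text
t: 2.02
ee_pos: [0.4216, -0.3195, 0.0738]
eef_rot: [-0.426, 0.565, -0.564, 0.426]
ft_force: [-0.6, 0.1, 0.1]
grip_width: 0.0002
```

```bash
python3 st.py
```

```text
t 2.02 unit pos [-0.0556 -0.0005  0.0738] tool in unit deg x: -90.07 y axis [-0.001  0.001 -1.   ]
F unit [-0.63 -0.09  0.13] M [-0.01  0.03  0.06] w 0.0002 q [-0.75   0.013  2.049 -0.     1.081  1.099]
```

apply_moves(angular=[[0,0,0],[0,0,0],[0,0,0],[0,0,0],[0,0,0],[0,0,0],[0,0,0],[0,0,0],[0,0,0],[0,0,0],[0,0,0],[0,0,0]], slide=[[0,0,0.005],[0,0,0.01],[0,0,0.015],[0,0,0.018],[0,0,0.021],[0,0,0.024],[0,0,0.027],[0,0,0.03],[0,0,0.033],[0,0,0.035],[0,0,0.036],[0,0,0.036]], jaw=[-1,-1,-1,-1,-1,-1,-1,-1,-1,-1,-1,-1])

```text
t: 3.02
ee_pos: [0.4571, -0.3291, 0.0743]
eef_rot: [0.426, -0.564, 0.564, -0.426]
ft_force: [-0.4, 0.7, 0.1]
grip_width: -0.0001
```

```bash
python3 st.py
python3 - <<'E'
from h import *
p,d=optics.grab_frame("top"); cv2.imwrite("pics/c1.png",cv2.resize(p[140:360,240:480],None,fx=3,fy=2.7,interpolation=cv2.INTER_CUBIC))
E
```

```text
t 3.02 unit pos [-0.0189  0.0001  0.0743] tool in unit deg x: -90.0 y axis [ 0. -0. -1.]
F unit [-0.55  0.58  0.06] M [-0.02  0.08 -0.03] w -0.0001 q [-0.719  0.085  1.972  0.     1.084  1.129]
```

View pics/c1.png

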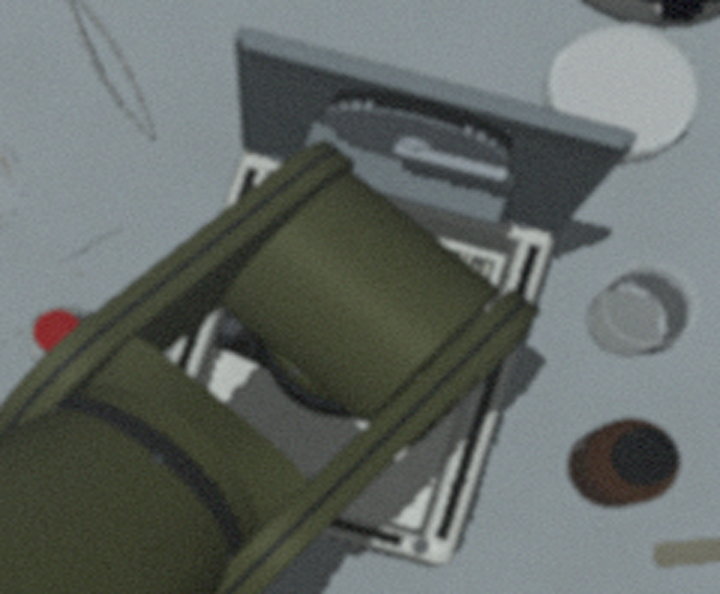

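Run:
```python
from h import *
p,d=optics.grab_frame("scene"); cv2.imwrite("pics/s1.png",cv2.resize(p[60:300,200:500],None,fx=2.5,fy=2.5,interpolation=cv2.INTER_CUBIC))
```

```text
(no output)
```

View pics/s1.png

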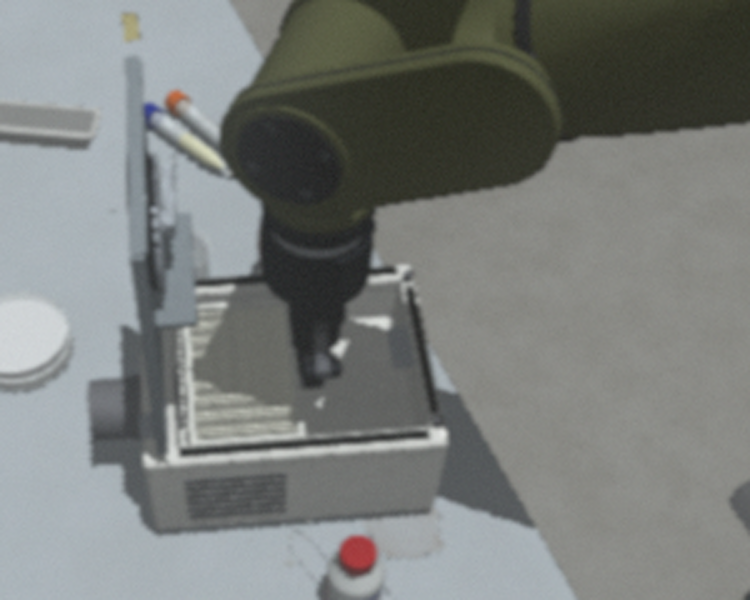

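apply_moves(angular=[[0,0,0],[0,0,0],[0,0,0],[0,0,0],[0,0,0],[0,0,0]], slide=[[0,0,0.0015],[0,0,0.003],[0,0,0.0045],[0,0,0.0055],[0,0,0.006],[0,0,0.006]], jaw=[-1,-1,-1,-1,-1,-1])

```text
t: 3.62
ee_pos: [0.4627, -0.3306, 0.0742]
eef_rot: [0.426, -0.564, 0.564, -0.426]
ft_force: [-0.6, 0.4, -0.5]
grip_width: -0.0001
```

```bash
python3 st.py
```

```text
t 3.62 unit pos [-0.013   0.0001  0.0742] tool in unit deg x: -90.0 y axis [ 0.  0. -1.]
F unit [-0.72  0.24 -0.54] M [-0.    0.08  0.05] w -0.0001 q [-0.715  0.097  1.96   0.     1.085  1.133]
```

apply_moves(angular=[[0,0,0],[0,0,0],[0,0,0]], slide=[[0,0,0.001],[0,0,0.0015],[0,0,0.0015]], jaw=[-1,-1,-1])

```text
t: 3.87
ee_pos: [0.4642, -0.331, 0.0743]
eef_rot: [0.426, -0.564, 0.564, -0.426]
ft_force: [-0.5, -0.7, -0.7]
grip_width: 0.0
```

```bash
python3 st.py
```

```text
t 3.87 unit pos [-0.0115  0.0001  0.0743] tool in unit deg x: -90.0 y axis [ 0. -0. -1.]
F unit [-0.29 -0.85 -0.71] M [ 0.09  0.12 -0.01] w 0.0 q [-0.714  0.1    1.956  0.     1.085  1.134]
```

apply_moves(angular=[[0,0,0],[0,0,0]], slide=[[0,0,0.001],[0,0,0.001]], jaw=[-1,-1])

```text
t: 4.03
ee_pos: [0.4651, -0.3313, 0.0743]
eef_rot: [0.426, -0.564, 0.564, -0.426]
ft_force: [-1.2, 0.5, -0.3]
grip_width: 0.0001
```

apply_moves(angular=[[0,0,0],[0,0,0]], slide=[[0,0,0.001],[0,0,0.001]], jaw=[-1,-1])

```text
t: 4.2
ee_pos: [0.4655, -0.3314, 0.0743]
eef_rot: [-0.426, 0.565, -0.564, 0.426]
ft_force: [-3.7, 0.4, 1.6]
grip_width: -0.0
```

```bash
python3 st.py;  python3 - <<'E'
from h import *
p,d=optics.grab_frame("scene"); cv2.imwrite("pics/s2.png",cv2.resize(p[140:280,240:400],None,fx=4,fy=4,interpolation=cv2.INTER_CUBIC))
E
```

```text
t 4.2 unit pos [-0.0102  0.0001  0.0743] tool in unit deg x: -89.99 y axis [-0.002  0.001 -1.   ]
F unit [-3.72 -0.63  1.57] M [ 0.16  0.57 -0.04] w -0.0 q [-7.120e-01  1.040e-01  1.952e+00 -1.000e-03  1.087e+00  1.136e+00]
```

View pics/s2.png

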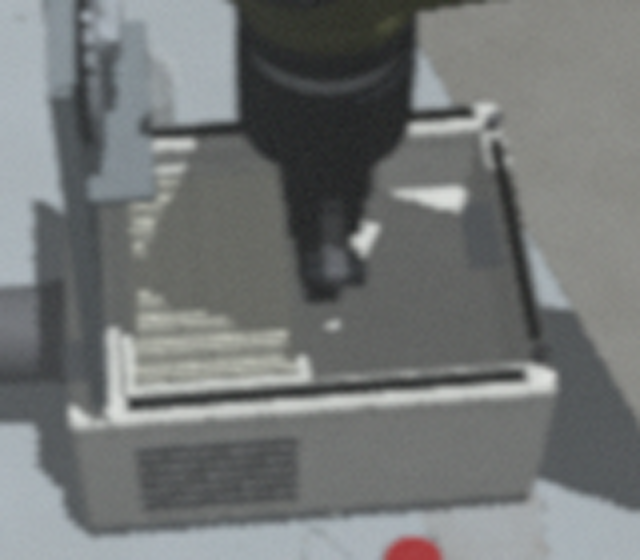

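apply_moves(angular=[[0,0,0],[0,0,0],[0,0,0],[0,0,0],[0,0,0],[0,0,0],[0,0,0],[0,0,0],[0,0,0],[0,0,0],[0,0,0],[0,0,0],[0,0,0],[0,0,0]], slide=[[0,0,-0.01],[0,0,-0.025],[0,-0.02,-0.03],[0,-0.05,-0.03],[0,-0.08,-0.03],[0,-0.11,-0.03],[0,-0.14,-0.03],[0,-0.17,-0.03],[0,-0.2,-0.03],[0,-0.23,-0.03],[0,-0.26,-0.03],[0,-0.29,-0.03],[0,-0.305,-0.03],[0,-0.305,-0.03]], jaw=[-1,-1,-1,-1,-1,-1,-1,-1,-1,-1,-1,-1,-1,-1])

```text
t: 5.42
ee_pos: [0.438, -0.3242, 0.3845]
eef_rot: [0.425, -0.561, 0.567, -0.427]
ft_force: [-0.5, -0.2, 0.1]
grip_width: -0.0003
```

```bash
python3 st.py;  python3 - <<'E'
from h import *
p,d=optics.grab_frame("scene"); cv2.imwrite("pics/s3.png",cv2.resize(p[0:300,160:560],None,fx=2,fy=2,interpolation=cv2.INTER_CUBIC))
q=np.load("unit.npz"); O,ex,ey=q["O"],q["ex"],q["ey"]
C=cloud("scene",d); rel=C[...,:2]-O; U=np.stack([rel@ex,rel@ey,C[...,2]],-1)
m=(d>0)&(abs(U[...,2]-.096)<.004)&(abs(U[...,1])<.066)&(abs(U[...,0])<.08)
f=U[m];print(m.sum(),np.percentile(f[:,0],[0.5,1,3,5,10]))
E
```

```text
t 5.42 unit pos [-0.0385 -0.0005  0.3845] tool in unit deg x: -90.0 y axis [ 0.007 -0.006 -1.   ]
F unit [-0.45 -0.35  0.07] M [ 0.04  0.   -0.04] w -0.0003 q [-0.736 -0.166  1.683  0.     1.615  1.112]
1187 [-1.05037503e-03 -7.73222928e-04  3.96535724e-05  9.65214406e-04
  2.92688728e-03]
```

View pics/s3.png

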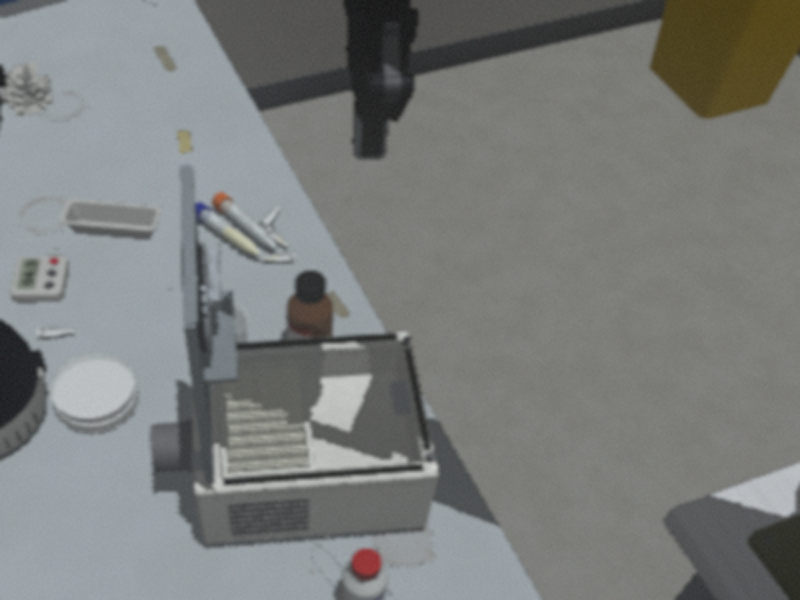

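apply_moves(angular=[[0,0,0],[0,0,0],[0,0,0],[0,0,0],[0,0,0],[0,0,0],[0,0,0],[0,0,0],[0,0,0],[0,0,0],[0,0,0],[0,0,0],[0,0,0]], slide=[[-0.01,0,0.03],[-0.02,0,0.06],[-0.03,0,0.09],[-0.04,0,0.12],[-0.05,0,0.145],[-0.0585,0,0.1685],[-0.0585,0,0.1685],[-0.0585,0,0.1685],[-0.0585,0.03,0.1685],[-0.0585,0.06,0.1685],[-0.0585,0.085,0.1685],[-0.0585,0.095,0.1685],[-0.0585,0.095,0.1685]], jaw=[-1,-1,-1,-1,-1,-1,-1,-1,-1,-1,-1,-1,-1])

```text
t: 6.55
ee_pos: [0.6125, -0.3125, 0.2793]
eef_rot: [-0.427, 0.567, -0.562, 0.425]
ft_force: [-0.7, 0.1, -0.9]
grip_width: 0.0002
```

```bash
python3 st.py;  python3 - <<'E'
from h import *
p,d=optics.grab_frame("scene"); cv2.imwrite("pics/s4.png",cv2.resize(p[0:300,160:560],None,fx=2,fy=2,interpolation=cv2.INTER_CUBIC))
E
```

```text
t 6.55 unit pos [0.1261 0.0586 0.2793] tool in unit deg x: -90.05 y axis [-0.007  0.004 -1.   ]
F unit [-0.73 -0.06 -0.94] M [ 0.06 -0.    0.02] w 0.0002 q [-0.55   0.186  1.501 -0.     1.463  1.299]
```

View pics/s4.png

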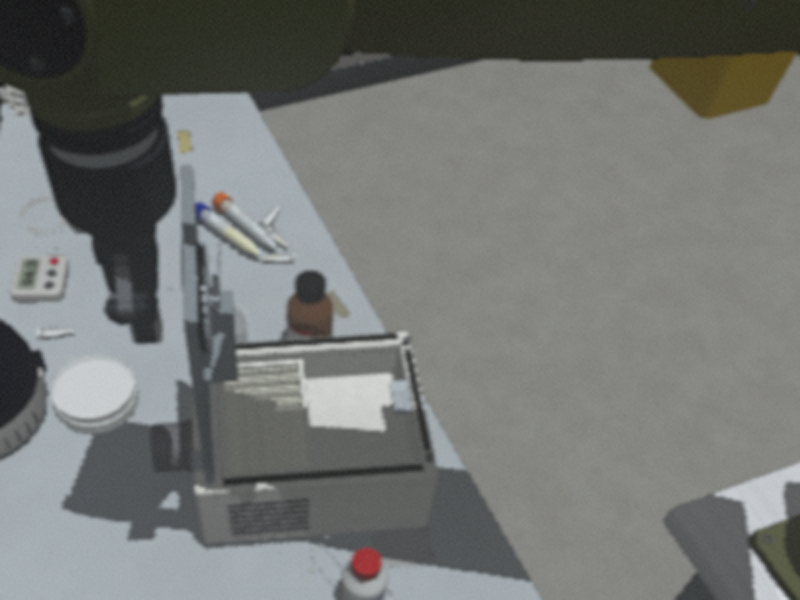

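Run:
```python
import numpy as np
r=.172
for th in list(np.arange(1.5,.1,-.08))+[.1,.06]:
    x=.095-r*np.cos(th)+.003*np.sin(th)+.011; z=.111+r*np.sin(th)+.003*np.cos(th)
    print(round(th,2),"[0, %.3f, %.3f]"%(.2793-z+.001,x-.1261))
```

```text
1.5 [0, -0.002, -0.029]
1.42 [0, -0.001, -0.043]
1.34 [0, 0.001, -0.057]
1.26 [0, 0.005, -0.070]
1.18 [0, 0.009, -0.083]
1.1 [0, 0.015, -0.095]
1.02 [0, 0.021, -0.108]
0.94 [0, 0.029, -0.119]
0.86 [0, 0.037, -0.130]
0.78 [0, 0.046, -0.140]
0.7 [0, 0.056, -0.150]
0.62 [0, 0.067, -0.158]
0.54 [0, 0.078, -0.166]
0.46 [0, 0.090, -0.173]
0.38 [0, 0.103, -0.179]
0.3 [0, 0.116, -0.184]
0.22 [0, 0.129, -0.187]
0.14 [0, 0.142, -0.190]
0.1 [0, 0.149, -0.191]
0.06 [0, 0.156, -0.192]
```

apply_moves(angular=[[0,0,0],[0,0,0],[0,0,0],[0,0,0],[0,0,0],[0,0,0],[0,0,0],[0,0,0],[0,0,0],[0,0,0],[0,0,0],[0,0,0],[0,0,0],[0,0,0],[0,0,0],[0,0,0]], slide=[[0,-0.001,-0.01],[0,-0.002,-0.02],[0,-0.002,-0.03],[0,-0.001,-0.037],[0,-0.001,-0.044],[0,0.001,-0.051],[0,0.001,-0.058],[0,0.003,-0.064],[0,0.005,-0.07],[0,0.007,-0.077],[0,0.009,-0.083],[0,0.012,-0.089],[0,0.015,-0.095],[0,0.018,-0.102],[0,0.021,-0.108],[0,0.021,-0.108]], jaw=[-1,-1,-1,-1,-1,-1,-1,-1,-1,-1,-1,-1,-1,-1,-1,-1])

```text
t: 7.93
ee_pos: [0.5099, -0.2831, 0.2621]
eef_rot: [-0.426, 0.565, -0.564, 0.426]
ft_force: [0.9, 0.3, 0.6]
grip_width: -0.0001
```

```bash
python3 st.py;  python3 - <<'E'
from h import *
p,d=optics.grab_frame("scene"); cv2.imwrite("pics/s5.png",cv2.resize(p[0:300,160:560],None,fx=2,fy=2,interpolation=cv2.INTER_CUBIC))
E
```

```text
t 7.93 unit pos [0.0193 0.0587 0.2621] tool in unit deg x: -90.01 y axis [-0.002  0.001 -1.   ]
F unit [0.83 0.5  0.59] M [ 0.    0.01 -0.01] w -0.0001 q [-0.599 -0.039  1.767 -0.     1.416  1.249]
```

View pics/s5.png

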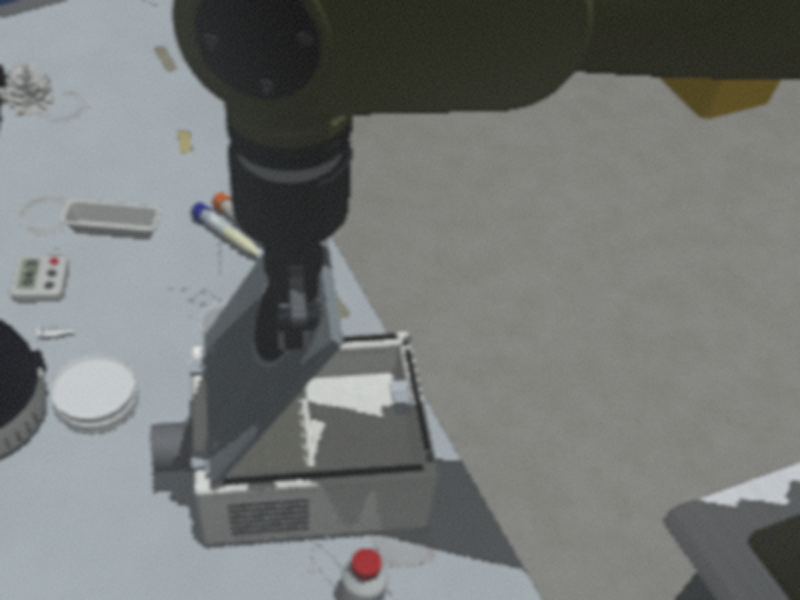

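apply_moves(angular=[[0,0,0],[0,0,0],[0,0,0],[0,0,0],[0,0,0],[0,0,0],[0,0,0],[0,0,0],[0,0,0],[0,0,0],[0,0,0],[0,0,0],[0,0,0],[0,0,0],[0,0,0],[0,0,0],[0,0,0],[0,0,0],[0,0,0],[0,0,0]], slide=[[0,0.004,-0.006],[0,0.008,-0.011],[0,0.012,-0.017],[0,0.016,-0.022],[0,0.021,-0.027],[0,0.025,-0.032],[0,0.03,-0.037],[0,0.035,-0.042],[0,0.041,-0.046],[0,0.046,-0.05],[0,0.052,-0.054],[0,0.057,-0.058],[0,0.063,-0.062],[0,0.069,-0.065],[0,0.076,-0.068],[0,0.082,-0.071],[0,0.088,-0.073],[0,0.095,-0.076],[0,0.101,-0.078],[0,0.108,-0.079]], jaw=[-1,-1,-1,-1,-1,-1,-1,-1,-1,-1,-1,-1,-1,-1,-1,-1,-1,-1,-1,-1])

```text
t: 9.65
ee_pos: [0.4351, -0.262, 0.1548]
eef_rot: [0.426, -0.564, 0.564, -0.426]
ft_force: [-0.8, 0.1, -1.0]
grip_width: -0.0001
```

```bash
python3 st.py
```

```text
t 9.65 unit pos [-0.0583  0.0586  0.1548] tool in unit deg x: -90.0 y axis [ 0. -0. -1.]
F unit [-0.79 -0.08 -0.97] M [-0.01  0.    0.02] w -0.0001 q [-0.648 -0.133  2.039 -0.     1.236  1.2  ]
```

apply_moves(angular=[[0,0,0],[0,0,0],[0,0,0],[0,0,0],[0,0,0],[0,0,0],[0,0,0],[0,0,0]], slide=[[0,0.006,-0.001],[0,0.012,-0.002],[0,0.016,-0.003],[0,0.02,-0.003],[0,0.023,-0.004],[0,0.026,-0.004],[0,0.028,-0.005],[0,0.028,-0.005]], jaw=[-1,-1,-1,-1,-1,-1,-1,-1])

```text
t: 10.32
ee_pos: [0.4302, -0.2605, 0.1269]
eef_rot: [-0.426, 0.565, -0.564, 0.426]
ft_force: [-0.4, -0.3, 0.7]
grip_width: 0.0002
```

```bash
python3 st.py;  python3 - <<'E'
from h import *
p,d=optics.grab_frame("scene"); cv2.imwrite("pics/s6.png",cv2.resize(p[0:300,160:560],None,fx=2,fy=2,interpolation=cv2.INTER_CUBIC))
E
```

```text
t 10.32 unit pos [-0.0635  0.0587  0.1269] tool in unit deg x: -90.0 y axis [-0.001  0.    -1.   ]
F unit [-0.33 -0.41  0.65] M [-0.    0.   -0.03] w 0.0002 q [-0.651 -0.114  2.072  0.     1.185  1.197]
```

View pics/s6.png

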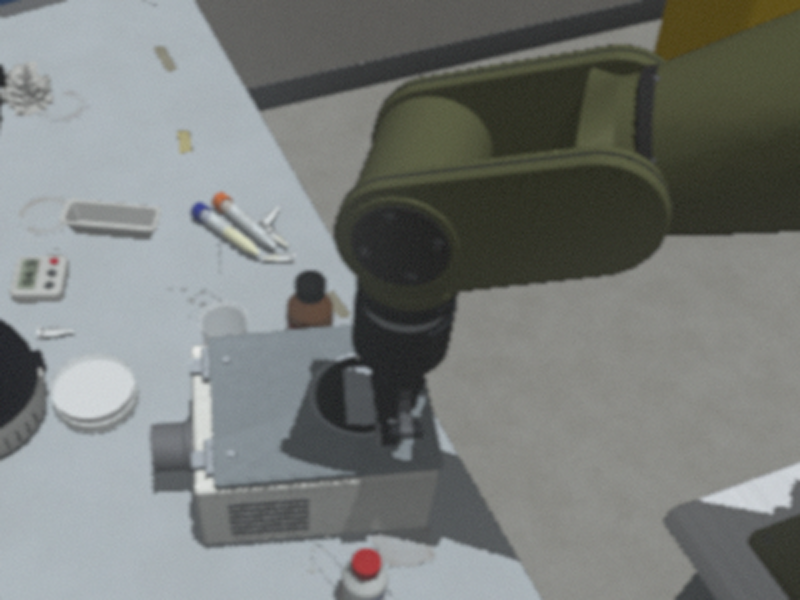

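apply_moves(angular=[[0,0,0],[0,0,0],[0,0,0],[0,0,0],[0,0,0],[0,0,0],[0,0,0],[0,0,0],[0,0,0],[0,0,0],[0,0,0],[0,0,0],[0,0,0]], slide=[[0,0.003,0],[0,0.005,0],[0,0.005,0],[0,-0.02,0],[0,-0.05,0],[0.005,-0.08,0],[0.015,-0.11,0],[0.025,-0.14,0],[0.035,-0.17,0],[0.045,-0.2,0],[0.0585,-0.23,0],[0.0585,-0.24,0],[0.0585,-0.24,0]], jaw=[-1,-1,-1,-1,-1,-1,-1,-1,-1,-1,-1,-1,-1])

```text
t: 11.45
ee_pos: [0.4152, -0.318, 0.3712]
eef_rot: [0.425, -0.562, 0.567, -0.426]
ft_force: [-0.3, 0.7, -0.3]
grip_width: -0.0002
```

apply_moves(angular=[[0,-0.12,0],[0,-0.24,0],[0,-0.36,0],[0,-0.48,0],[0,-0.6,0],[0,-0.72,0],[0,-0.84,0],[0,-0.96,0],[0,-1.08,0],[0,-1.2,0],[0,-1.32,0],[0,-1.44,0],[0,-1.56,0],[0,-1.57,0]], slide=[[0,0,0],[0,0,0],[0,0,0],[0,0,0],[0,0,0],[0,0,0],[0,0,0],[0,0,0],[0,0,0],[0,0,0],[0,0,0],[0,0,0],[0,0,0],[0,0,0]], jaw=[-1,-1,-1,-1,-1,-1,-1,-1,-1,-1,-1,-1,-1,-1])

```text
t: 12.62
ee_pos: [0.4142, -0.3158, 0.3644]
eef_rot: [-0.699, 0.098, -0.096, 0.701]
ft_force: [0.6, -0.0, -0.4]
grip_width: -0.0
```

```bash
python3 st.py;  python3 - <<'E'
from h import *
for n in ("scene","top"):
    p,d=optics.grab_frame(n); cv2.imwrite(f"pics/{n}7.png",p); np.save(f"{n}7.npy",d)
p=cv2.imread("pics/scene7.png");cv2.imwrite("pics/s7.png",cv2.resize(p[120:290,240:410],None,fx=3.5,fy=3.5,interpolation=cv2.INTER_CUBIC))
E
```

```text
t 12.62 unit pos [-0.0637  0.0011  0.3644] tool in unit deg x: 0.13 y axis [-0.003  0.003 -1.   ]
F unit [ 0.58  0.13 -0.38] M [-0.02 -0.03 -0.02] w -0.0 q [-0.755 -0.211  1.755  0.     1.602 -0.48 ]
```

View pics/s7.png

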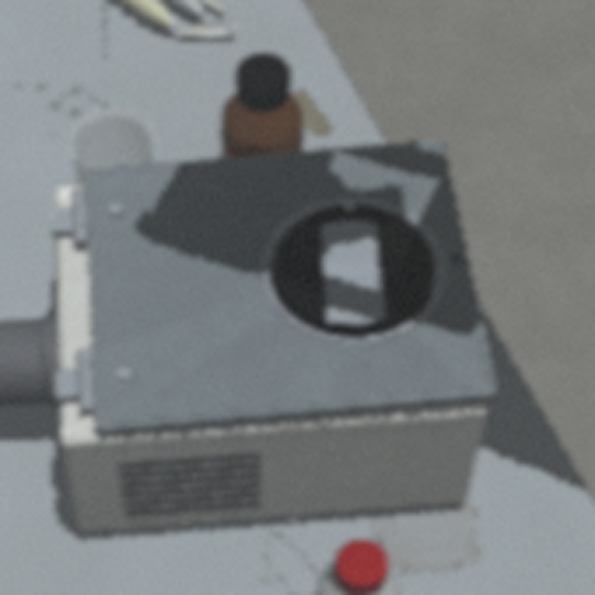

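View pics/top7.png

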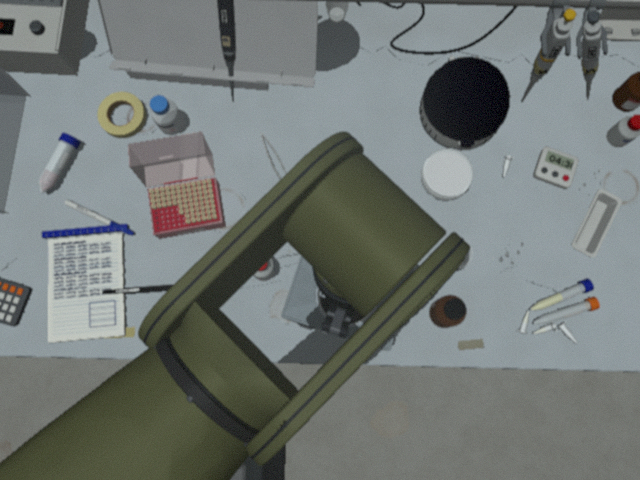

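Run:
```python
from h import *
q=np.load("unit.npz"); O,ex,ey=q["O"],q["ex"],q["ey"]
d=np.load("scene7.npy"); p=cv2.imread("pics/scene7.png"); C=cloud("scene",d); rel=C[...,:2]-O; U=np.stack([rel@ex,rel@ey,C[...,2]],-1)
m=(d>0)&(abs(U[...,1])<.08)&(U[...,0]<.08)&(U[...,0]>-.105)&(U[...,2]>.09)&(U[...,2]<.15)
ring=m&(np.hypot(U[...,0]+.05,U[...,1])>.05)
A=U[ring]; c=np.linalg.lstsq(np.c_[A[:,0],A[:,1],np.ones(len(A))],A[:,2],rcond=None)[0]; print("lid plane",c,"theta",-np.arctan(c[0]), "z at x=-.05",c@[-.05,0,1])
res=U[...,2]-(U[...,:2]@c[:2]+c[2])
s=m&(res<-.007)&(np.hypot(U[...,0]+.05,U[...,1])<.048)
S=U[s]; print(s.sum(),S.mean(0),np.median(res[s]))
r=cv2.minAreaRect((S[:,:2]*1000).astype(np.float32)); print(r)
# disc by dark colour
g=p.max(2); dk=(g<45)&m
for z in (c@[-.05,0,1]+.003,):
    ys,xs=np.nonzero(dk|s)
    P=np.array([ray("scene",u,v,z) for u,v in zip(xs,ys)]); rel=P[:,:2]-O; X=np.c_[rel@ex,rel@ey]*1000
    k=np.hypot(X[:,0]+50,X[:,1])<60; X=X[k]; 
    print("disc",len(X),cv2.minEnclosingCircle(X.astype(np.float32)),X.mean(0))
```

```text
lid plane [-0.031929    0.00079218  0.11798545] theta 0.031918153646914915 z at x=-.05 0.11958190394145501
523 [-0.05285345 -0.00751666  0.10886162] -0.010785049124093934
((-53.555084228515625, -0.7859268188476562), (75.60055541992188, 81.10871887207031), 39.419952392578125)
disc 1020 ((-50.050323486328125, 3.5032618045806885), 44.473480224609375) [-52.01967324   1.6849686 ]
```

Run:
```python
from h import *
q=np.load("unit.npz"); O,ex,ey=q["O"],q["ex"],q["ey"]
p=cv2.imread("pics/scene7.png"); g=cv2.GaussianBlur(p,(3,3),0).max(2)
I=np.zeros(g.shape,np.uint8); ys,xs=np.mgrid[0:480,0:640]
el=((xs-340.9)/21)**2+((ys-197.1)/17)**2<1
m=((g>58)&el).astype(np.uint8)
n,l,st,ce=cv2.connectedComponentsWithStats(m); print(st)
k=1+np.argmax(st[1:,4]); m=l==k
for zz in (.1085,):
  Lx=[];Rx=[]
  for v in range(184,212):
    r=np.nonzero(m[v])[0]
    if len(r)<8: continue
    row=[]
    for u in (r[0]-.5,r[-1]+.5):
        P=ray("scene",u,v,zz)[:2]-O; row.append((P@ex*1000,P@ey*1000))
    Lx.append(row[0]);Rx.append(row[1]); print(v,r[0],r[-1],np.round(row,1).tolist())
  for E_ in (Lx,Rx):
    a=np.array(E_)[3:-3]; print("dx/dy",np.polyfit(a[:,1],a[:,0],1))
```

```text
[[     0      0    640    480 306665]
 [   331    183     19     31    535]]
184 332 347 [[-38.3, -41.1], [-69.3, -38.4]]
185 332 347 [[-38.0, -38.6], [-68.9, -36.0]]
186 332 347 [[-37.8, -36.2], [-68.6, -33.5]]
187 332 348 [[-37.5, -33.7], [-70.2, -30.8]]
188 332 348 [[-37.2, -31.2], [-69.9, -28.4]]
189 332 348 [[-36.9, -28.7], [-69.5, -25.9]]
190 332 348 [[-36.6, -26.3], [-69.2, -23.4]]
191 331 349 [[-34.5, -24.0], [-70.8, -20.8]]
192 331 349 [[-34.2, -21.6], [-70.4, -18.4]]
193 331 349 [[-33.9, -19.1], [-70.1, -16.0]]
194 331 349 [[-33.6, -16.7], [-69.8, -13.6]]
195 331 349 [[-33.4, -14.3], [-69.4, -11.1]]
196 331 349 [[-33.1, -11.9], [-69.1, -8.7]]
197 331 349 [[-32.8, -9.5], [-68.8, -6.3]]
198 331 349 [[-32.5, -7.1], [-68.5, -3.9]]
199 332 349 [[-34.2, -4.5], [-68.1, -1.6]]
200 332 349 [[-33.9, -2.1], [-67.8, 0.8]]
201 332 349 [[-33.6, 0.2], [-67.5, 3.2]]
202 333 349 [[-35.2, 2.8], [-67.2, 5.5]]
203 333 349 [[-35.0, 5.1], [-66.8, 7.9]]
204 333 349 [[-34.7, 7.5], [-66.5, 10.2]]
205 333 349 [[-34.4, 9.8], [-66.2, 12.6]]
206 333 349 [[-34.1, 12.1], [-65.9, 14.9]]
207 332 349 [[-32.0, 14.3], [-65.6, 17.2]]
208 332 349 [[-31.8, 16.6], [-65.3, 19.6]]
209 332 349 [[-31.5, 18.9], [-64.9, 21.9]]
210 332 349 [[-31.2, 21.3], [-64.6, 24.2]]
211 332 348 [[-31.0, 23.6], [-62.5, 26.3]]
dx/dy [  0.06315668 -33.79988731]
dx/dy [  0.10327788 -67.7506527 ]
```

apply_moves(angular=[[0,-0.12,0],[0,-0.24,0],[0,-0.36,0],[0,-0.48,0],[0,-0.6,0],[0,-0.72,0],[0,-0.84,0],[0,-0.96,0],[0,-1.08,0],[0,-1.2,0],[0,-1.32,0],[0,-1.44,0],[0,-1.49,0],[0,-1.49,0],[0,-1.49,0]], slide=[[0.005,0,0],[0.01,0.02,0],[0.0135,0.04,0],[0.0135,0.06,0],[0.0135,0.08,0],[0.0135,0.1,0],[0.0135,0.12,0],[0.0135,0.14,0],[0.0135,0.16,0],[0.0135,0.18,0],[0.0135,0.2,0],[0.0135,0.21,0],[0.0135,0.214,0],[0.0135,0.214,0],[0.0135,0.214,0]], jaw=[-0.34,-0.34,-0.34,-0.34,-0.34,-0.34,-0.34,-0.34,-0.34,-0.34,-0.34,-0.34,-0.34,-0.34,-0.34])

```text
t: 13.97
ee_pos: [0.4271, -0.3201, 0.1525]
eef_rot: [-0.581, -0.402, 0.402, 0.582]
ft_force: [-0.2, 0.1, 0.5]
grip_width: 0.028
```

```bash
python3 st.py;  python3 - <<'E'
from h import *
p,d=optics.grab_frame("scene"); cv2.imwrite("pics/s8.png",cv2.resize(p[120:290,240:410],None,fx=3.5,fy=3.5,interpolation=cv2.INTER_CUBIC))
E
```

```text
t 13.97 unit pos [-0.0501  0.0005  0.1525] tool in unit deg x: 85.16 y axis [-0.001  0.001 -1.   ]
F unit [-0.22  0.08  0.48] M [0.04 0.01 0.02] w 0.028 q [-0.744 -0.07   1.984  0.     1.229 -1.953]
```

View pics/s8.png

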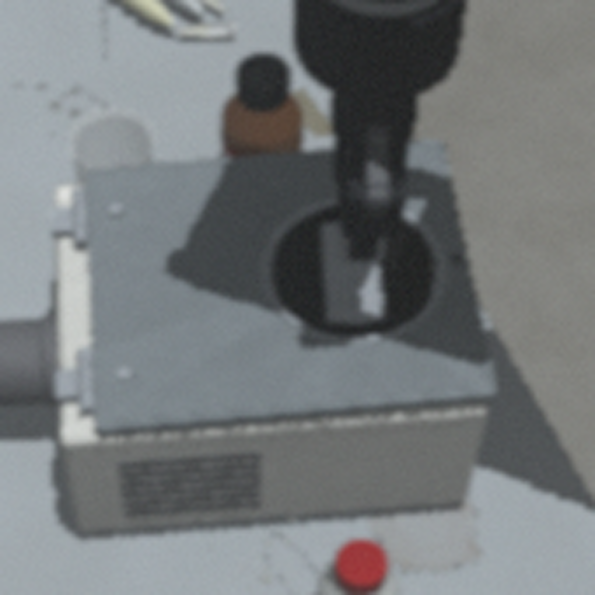

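Well aligned at TCP (-50, 0.5, 152) mm. Now the descent into the slot, slowly.

apply_moves(angular=[[0,0,0],[0,0,0],[0,0,0],[0,0,0],[0,0,0],[0,0,0],[0,0,0],[0,0,0],[0,0,0]], slide=[[0,0.008,0],[0,0.016,0],[0,0.022,0],[0,0.027,0],[0,0.031,0],[0,0.034,0],[0,0.036,0],[0,0.038,0],[0,0.038,0]], jaw=[-0.34,-0.34,-0.34,-0.34,-0.34,-0.34,-0.34,-0.34,-0.34])

```text
t: 14.77
ee_pos: [0.4274, -0.3206, 0.115]
eef_rot: [-0.581, -0.403, 0.403, 0.581]
ft_force: [-0.3, 0.6, 0.2]
grip_width: 0.0283
```

```bash
python3 st.py;  python3 - <<'E'
from h import *
p,d=optics.grab_frame("scene"); cv2.imwrite("pics/s9.png",cv2.resize(p[120:290,240:410],None,fx=3.5,fy=3.5,interpolation=cv2.INTER_CUBIC))
E
```

```text
t 14.77 unit pos [-4.98e-02  1.00e-04  1.15e-01] tool in unit deg x: 85.32 y axis [-0.  0. -1.]
F unit [-0.45  0.45  0.15] M [-0.    0.01 -0.  ] w 0.0283 q [-0.744 -0.028  2.012 -0.     1.158 -1.956]
```

View pics/s9.png

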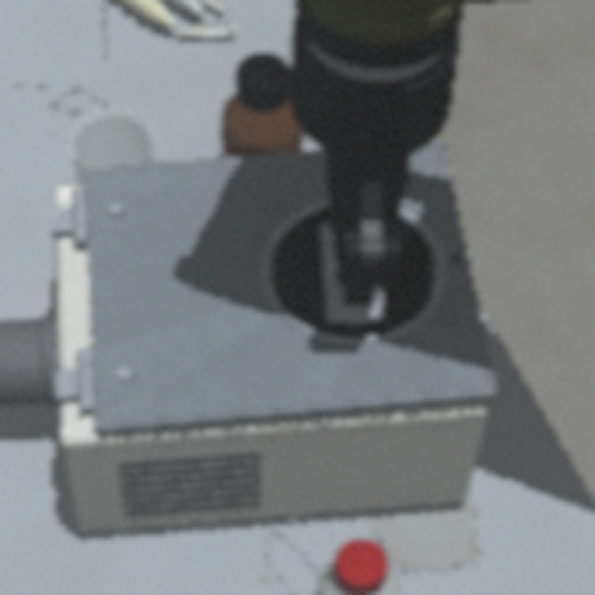

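apply_moves(angular=[[0,0,0],[0,0,0],[0,0,0],[0,0,0],[0,0,0],[0,0,0]], slide=[[0,0.002,0],[0,0.004,0],[0,0.006,0],[0,0.008,0],[0,0.009,0],[0,0.009,0]], jaw=[-0.34,-0.34,-0.34,-0.34,-0.34,-0.34])

```text
t: 15.32
ee_pos: [0.4275, -0.3207, 0.1066]
eef_rot: [0.581, 0.403, -0.403, -0.581]
ft_force: [-0.0, -0.1, 1.7]
grip_width: 0.0285
```

```bash
python3 st.py
```

```text
t 15.32 unit pos [-0.0496  0.      0.1066] tool in unit deg x: 85.32 y axis [-0. -0. -1.]
F unit [-0.01 -0.13  1.7 ] M [0.1  0.12 0.05] w 0.0285 q [-0.744 -0.018  2.018 -0.     1.142 -1.956]
```

apply_moves(angular=[[0,0,0],[0,0,0],[0,0,0],[0,0,0]], slide=[[0,0.001,0],[0,0.002,0],[0,0.003,0],[0,0.003,0]], jaw=[-0.34,-0.34,-0.34,-0.34])

```text
t: 15.65
ee_pos: [0.4276, -0.3208, 0.1045]
eef_rot: [0.581, 0.403, -0.403, -0.581]
ft_force: [-2.7, 2.1, 8.2]
grip_width: 0.0281
```

apply_moves(angular=[[0,0,0],[0,0,0],[0,0,0]], slide=[[0,0.001,0],[0,0.002,0],[0,0.002,0]], jaw=[-0.34,-0.34,-0.34])

```text
t: 15.9
ee_pos: [0.4277, -0.3208, 0.1032]
eef_rot: [-0.581, -0.403, 0.403, 0.581]
ft_force: [-3.5, 4.1, 10.7]
grip_width: 0.0283
```

```bash
python3 st.py
```

```text
t 15.9 unit pos [-0.0494 -0.      0.1032] tool in unit deg x: 85.33 y axis [-0. -0. -1.]
F unit [-4.51  2.95 10.68] M [ 0.65  0.69 -0.03] w 0.0283 q [-0.744 -0.014  2.02  -0.     1.136 -1.956]
```

apply_moves(angular=[[0,0,0],[0,0,0],[0,0,0]], slide=[[0,0.001,0],[0,0.002,0],[0,0.002,0]], jaw=[-0.34,-0.34,-0.34])

```text
t: 16.15
ee_pos: [0.4278, -0.3209, 0.1025]
eef_rot: [-0.581, -0.403, 0.403, 0.581]
ft_force: [-7.0, 6.2, 17.8]
grip_width: 0.0279
```

apply_moves(angular=[[0,0,0],[0,0,0],[0,0,0]], slide=[[0,0.001,0],[0,0.002,0],[0,0.002,0]], jaw=[-0.34,-0.34,-0.34])

```text
t: 16.4
ee_pos: [0.4279, -0.3209, 0.1023]
eef_rot: [-0.581, -0.403, 0.403, 0.581]
ft_force: [-10.9, 9.2, 26.3]
grip_width: 0.028
```

```bash
python3 st.py
```

```text
t 16.4 unit pos [-4.920e-02 -1.000e-04  1.023e-01] tool in unit deg x: 85.34 y axis [-0.001  0.    -1.   ]
F unit [-12.97   5.83  26.32] M [ 1.56  1.9  -0.04] w 0.028 q [-0.744 -0.012  2.019 -0.     1.135 -1.956]
```

apply_moves(angular=[[0,0.08,0],[0,0.16,0],[0,0.24,0],[0,0.32,0],[0,0.4,0],[0,0.48,0],[0,0.56,0],[0,0.64,0],[0,0.72,0],[0,0.8,0],[0,0.8,0]], slide=[[0,0,0],[0,0,0],[0,0,0],[0,0,0],[0,0,0],[0,0,0],[0,0,0],[0,0,0],[0,0,0],[0,0,0],[0,0,0]], jaw=[-0.34,-0.34,-0.34,-0.34,-0.34,-0.34,-0.34,-0.34,-0.34,-0.34,-0.34])

```text
t: 17.32
ee_pos: [0.4286, -0.3212, 0.1023]
eef_rot: [0.693, 0.144, -0.143, -0.692]
ft_force: [-7.9, 9.7, 25.2]
grip_width: 0.028
```

```bash
python3 st.py;  python3 - <<'E'
from h import *
p,d=optics.grab_frame("scene"); cv2.imwrite("pics/s10.png",cv2.resize(p[120:290,240:410],None,fx=3.5,fy=3.5,interpolation=cv2.INTER_CUBIC))
E
```

```text
t 17.32 unit pos [-0.0484 -0.0002  0.1023] tool in unit deg x: 39.34 y axis [ 0.002 -0.001 -1.   ]
F unit [-10.3    7.17  25.21] M [ 1.39  1.39 -0.11] w 0.028 q [-7.440e-01 -1.100e-02  2.019e+00  1.000e-03  1.132e+00 -1.153e+00]
```

View pics/s10.png

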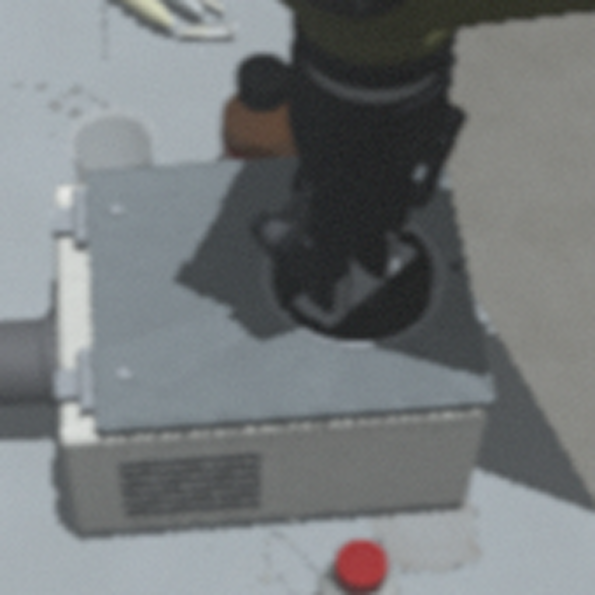

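apply_moves(angular=[[0,0.08,0],[0,0.16,0],[0,0.24,0],[0,0.32,0],[0,0.4,0],[0,0.48,0],[0,0.56,0],[0,0.64,0],[0,0.7,0],[0,0.76,0],[0,0.82,0],[0,0.82,0]], slide=[[0,0,0],[0,0,0],[0,0,0],[0,0,0],[0,0,0],[0,0,0],[0,0,0],[0,0,0],[0,0,0],[0,0,0],[0,0,0],[0,0,0]], jaw=[-0.34,-0.34,-0.34,-0.34,-0.34,-0.34,-0.34,-0.34,-0.34,-0.34,-0.34,-0.34])

```text
t: 18.37
ee_pos: [0.4295, -0.323, 0.1025]
eef_rot: [0.694, -0.142, 0.146, -0.691]
ft_force: [-4.8, 1.7, 19.7]
grip_width: 0.0288
```

```bash
python3 st.py;  python3 - <<'E'
from h import *
p,d=optics.grab_frame("scene"); cv2.imwrite("pics/s11.png",cv2.resize(p[120:290,240:410],None,fx=3.5,fy=3.5,interpolation=cv2.INTER_CUBIC))
E
```

```text
t 18.37 unit pos [-0.047  -0.0016  0.1025] tool in unit deg x: -7.58 y axis [ 0.004 -0.005 -1.   ]
F unit [-5.07  0.3  19.66] M [ 0.39  0.78 -0.01] w 0.0288 q [-7.440e-01 -1.100e-02  2.018e+00 -1.000e-03  1.127e+00 -3.340e-01]
```

View pics/s11.png

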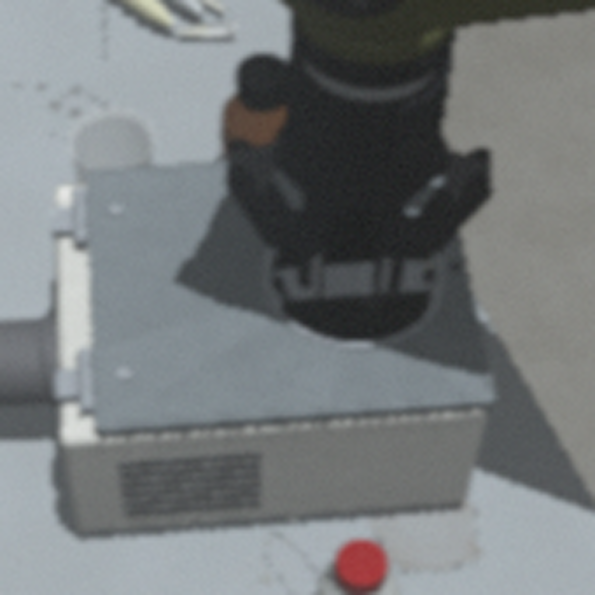

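apply_moves(angular=[[0,0.05,0],[0,0.1,0],[0,0.1,0]], slide=[[0,0,0],[0,0,0],[0,0,0]], jaw=[-0.34,-0.34,-0.34])

```text
t: 18.67
ee_pos: [0.4299, -0.3235, 0.1025]
eef_rot: [0.686, -0.175, 0.18, -0.683]
ft_force: [-1.6, 0.3, 16.9]
grip_width: 0.0285
```

```bash
python3 st.py
```

```text
t 18.67 unit pos [-0.0465 -0.002   0.1025] tool in unit deg x: -13.26 y axis [ 0.005 -0.007 -1.   ]
F unit [-1.65 -0.14 16.94] M [0.2  0.67 0.16] w 0.0285 q [-7.440e-01 -1.000e-02  2.018e+00 -1.000e-03  1.126e+00 -2.350e-01]
```

apply_moves(angular=[[0,0.05,0],[0,0.1,0],[0,0.1,0]], slide=[[0,0,0],[0,0,0],[0,0,0]], jaw=[-0.34,-0.34,-0.34])

```text
t: 18.92
ee_pos: [0.4311, -0.323, 0.1026]
eef_rot: [0.676, -0.208, 0.215, -0.674]
ft_force: [2.7, 1.3, 16.6]
grip_width: 0.028
```

```bash
python3 st.py
```

```text
t 18.92 unit pos [-0.0455 -0.0012  0.1026] tool in unit deg x: -18.88 y axis [ 0.008 -0.006 -1.   ]
F unit [ 2.21  1.97 16.57] M [ 0.52 -0.16  0.91] w 0.028 q [-7.430e-01 -1.000e-02  2.017e+00  1.000e-03  1.124e+00 -1.370e-01]
```

```bash
python3 - <<'E'
from h import *
p,d=optics.grab_frame("scene"); cv2.imwrite("pics/s12.png",cv2.resize(p[120:290,240:410],None,fx=3.5,fy=3.5,interpolation=cv2.INTER_CUBIC))
E
python3 st.py
```

```text
t 18.97 unit pos [-0.0456 -0.0012  0.1026] tool in unit deg x: -18.81 y axis [ 0.008 -0.006 -1.   ]
F unit [ 1.93  3.05 16.33] M [ 0.46 -0.14  0.85] w 0.0283 q [-7.430e-01 -1.000e-02  2.017e+00  1.000e-03  1.124e+00 -1.380e-01]
```

View pics/s12.png

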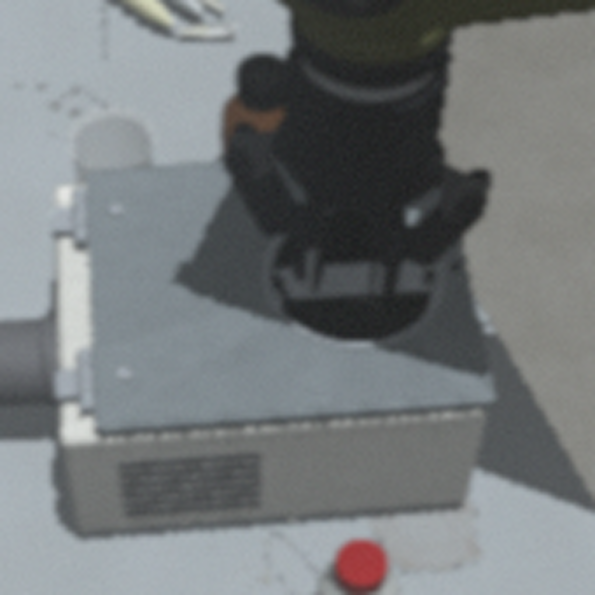

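Stop reached (0.9 N m at the slot wall). Ease back, lift straight out and check.

apply_moves(angular=[[0,-0.05,0],[0,-0.1,0],[0,-0.16,0],[0,-0.16,0],[0,-0.16,0],[0,-0.16,0],[0,-0.16,0],[0,-0.16,0],[0,-0.16,0],[0,-0.16,0],[0,-0.16,0],[0,-0.16,0],[0,-0.16,0],[0,-0.16,0],[0,-0.16,0],[0,-0.16,0]], slide=[[0,0,0],[0,-0.001,0],[0,-0.003,0],[0,-0.006,0],[0,-0.01,0],[0,-0.015,0],[0,-0.02,0],[0,-0.03,0],[0,-0.05,0],[0,-0.08,0],[0,-0.11,0],[0,-0.14,0],[0,-0.17,0],[0,-0.2,0],[0,-0.23,0],[0,-0.25,0]], jaw=[-0.34,-0.34,-0.34,-0.34,-0.34,-0.34,-0.34,-0.34,-0.34,-0.34,-0.34,-0.34,-0.34,-0.34,-0.34,-0.34])

```text
t: 20.3
ee_pos: [0.4276, -0.3203, 0.3513]
eef_rot: [0.69, -0.156, 0.158, -0.689]
ft_force: [0.2, -0.1, -0.2]
grip_width: 0.0283
```

```bash
python3 st.py
python3 - <<'E'
from h import *
q=np.load("unit.npz"); O,ex,ey=q["O"],q["ex"],q["ey"]
p,d=optics.grab_frame("scene"); cv2.imwrite("pics/s13.png",cv2.resize(p[120:290,240:410],None,fx=3.5,fy=3.5,interpolation=cv2.INTER_CUBIC))
C=cloud("scene",d); rel=C[...,:2]-O; U=np.stack([rel@ex,rel@ey,C[...,2]],-1)
m=(d>0)&(abs(U[...,1])<.08)&(U[...,0]<.08)&(U[...,0]>-.105)&(U[...,2]>.09)&(U[...,2]<.15)
ring=m&(np.hypot(U[...,0]+.05,U[...,1])>.05)
A=U[ring]; c=np.linalg.lstsq(np.c_[A[:,0],A[:,1],np.ones(len(A))],A[:,2],rcond=None)[0]; print("theta",-np.arctan(c[0]),"z at -.1",c@[-.1,0,1])
E
```

```text
t 20.3 unit pos [-0.0496  0.0004  0.3513] tool in unit deg x: -9.81 y axis [ 0.003 -0.001 -1.   ]
F unit [ 0.19 -0.1  -0.2 ] M [-0.07  0.03 -0.03] w 0.0283 q [-7.440e-01 -1.830e-01  1.752e+00  1.000e-03  1.570e+00 -2.950e-01]
theta 0.009515048221809862 z at -.1 0.116825935793418
```

View pics/s13.png

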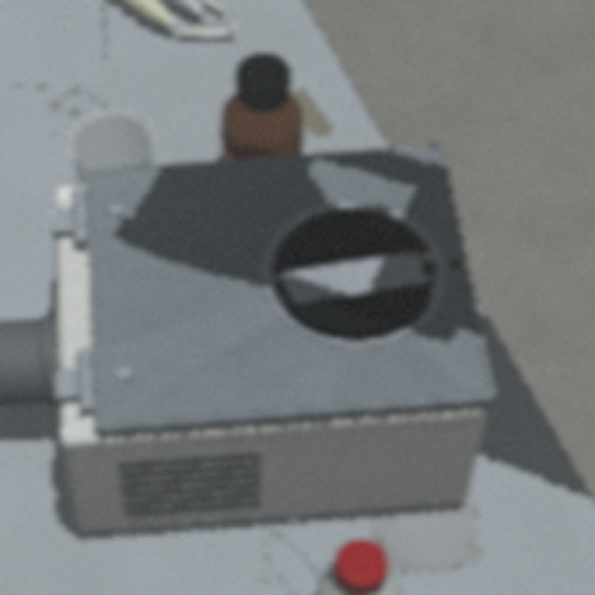

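```bash
python3 -c "
from cell import ctrl
print(ctrl.sign_off())"
```

```text
the job is handed in; nothing more can be done
None
```

I slid the cartridge home, shut the lid, and turned the fastener clockwise to its stop. The job is handed in at about 20 s of the 72 s allowed. The sign-off gave no verdict, so the results below are my own measurements.

- **Cartridge:** I pushed it with the shut fingertips. The contact force rose to about 4 N at the back wall, and the camera then put the front edge at x ≈ 0 mm in the unit. I did not see the cartridge again after the lid shut. The lid went down without force that would suggest the rib hit it.
- **Lid and fastener:** Unlocked, the lid rested at about 0.032 rad. I pressed it down with up to about 26 N and turned the fastener until the wrist moment rose to about 0.9 N m at the stop.
- **After letting go:** The lid measured about 0.0095 rad, which fits the expected locked value of 0.01. The slot lay along the unit's x axis. The fingers were clear of everything, with near-zero wrist force.
- **Bottles and beaker:** All three looked unmoved in the pictures. I did not measure their final positions.
- **Disagreement:** A box fit to the slot's depth points gave a meaningless angle. I took the starting fastener angle of about 0.08 rad from the edges of the slot floor instead.

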